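# Empty the wrapping machine's catch tray

## Task

Pull the wrapping machine's front flap all the way down, then empty its catch tray: put every gold bar in the blue tote, and lower every red praline gently into the deep steel pot, letting go only close to the bottom rather than dropping it in. When the tray is empty, push the flap back up until it is fully shut, and leave everything else on the table where it is.

Things in the scene. Friction and masses are not known exactly. Their poses are not given: they have to be found in the camera images.
- machine: white bench-top foil-wrapping machine, fixed to the table (place and yaw vary). Origin: on the table, straight below the middle of its front flap's hinge. Its x axis points INTO the machine (depth), its y axis along the hinge and handle, z up. Its housing, 400 mm wide and 260 mm high, begins at x = 250 mm; a foil reel at x = 480 mm on top of it reaches 380 mm over the table
- tray (a point): centre of the catch tray's flat floor, 30 mm above the table, axes as the machine's; open above once the flap is down. Floor: 125 mm each way in x (to the steel front lip, 22 mm high over the floor, and to the housing) and 180 mm each way in y (to side walls 40 mm high over the floor). 6 mm side rails, 180 mm either side in y, slope up along the shut flap
- flap (a joint): front flap's hinge angle, rad: 0 = fully shut (it leans back over the tray, 50 deg from level), 0.70 = upright, 1.75 = stop, fully down (leaning out to the front, 30 deg above level). Stiff friction hinge (about 0.6 N m): stays where left; the handle takes 1 to 4 N. Clear pane with steel edging, 350 mm wide, 9 mm thick, reaching 230 mm from the hinge. May start slightly ajar
- flap_handle (a point): middle of the flap's round red handle bar: 12 mm thick, 200 mm long, parallel to the machine's y axis, 280 mm from the hinge axis, in the flap's plane, 50 mm beyond the pane's top edge. Two 10 mm brackets, 90 mm either side, join it to the pane. It can be gripped at the middle from above at any flap angle, and turns between the fingers
- flap_hinge (a point): middle of the flap's hinge axis, 65 mm above the table, fixed to the machine; axes as the machine's, hinge along y. At flap angle a the handle lies 280*cos(a + 50 deg) mm along the machine's x and 280*sin(a + 50 deg) mm up from here
- tote: open blue plastic tote, 160 mm (its x) by 220 mm (its y), 70 mm high, walls and floor 5 mm, 0.7 kg, loose on the table. Origin: centre of the underside
- pot: deep round stainless pot, outer diameter 170 mm, height 105 mm, wall 4 mm, floor 5 mm thick, 0.95 kg, open, no lid, loose on the table. Origin: centre of the underside, z up
- pot_floor (a point): centre of the pot's inner floor (rim is 100 mm above it, inner radius 81 mm)
- bar1: gold-foil wrapped nougat bar with a white paper band, 64 mm (its x) by 28 mm (its y) by 20 mm high, about 50 g, lying in the catch tray at the start. Origin: centre of the underside. May be absent
- bar2: gold-foil wrapped nougat bar with a white paper band, 64 mm (its x) by 28 mm (its y) by 20 mm high, about 50 g, lying in the catch tray at the start. Origin: centre of the underside. May be absent
- bar3: gold-foil wrapped nougat bar with a white paper band, 64 mm (its x) by 28 mm (its y) by 20 mm high, about 50 g, lying in the catch tray at the start. Origin: centre of the underside. May be absent
- praline1: red-foil round praline, a ball 36 mm in diameter, about 30 g, in the catch tray at the start; use its centre point. May be absent
- praline1_center (a point): centre of praline1
- praline2: red-foil round praline, a ball 36 mm in diameter, about 30 g, in the catch tray at the start; use its centre point. May be absent
- praline2_center (a point): centre of praline2
- praline3: red-foil round praline, a ball 36 mm in diameter, about 30 g, in the catch tray at the start; use its centre point. May be absent
- praline3_center (a point): centre of praline3
- phone: bystander, not to be disturbed: dark phone, 75 x 150 x 9 mm, centre of underside
- tape: bystander, not to be disturbed: roll of tape lying flat, 90 mm across, 25 mm high, centre of underside
- scraper: bystander, not to be disturbed: spatula lying on the far side of the table, about 250 mm long, origin near its middle
- foil_pad: bystander, not to be disturbed: aluminium pad 60 x 60 x 12 mm, centre of underside
- mug: bystander, not to be disturbed: white mug, 76 mm across, 90 mm high, centre of underside

How it is judged:
By the outcome, as a careful person would: the job done as asked, in the order asked, and still so for the second after the job is handed in, with the robot touching nothing.
Of bar1, bar2, bar3 only 2 to 3 are there at a start; the rules pass over those that are not, and their reading is None.
Of praline1, praline2, praline3 only 2 to 3 are there at a start; the rules pass over those that are not, and their reading is None.
At some moment in a run one of bar1, bar2, bar3 may be knocked a few centimetres aside while the robot is not near it.
It also fails if it takes over 210 s, if anything falls off the work surface, if the arm or the gripper's body presses on something with over 40 N, if the wrist force passes 120 N, or if a joint passes its speed limit or range.

## Robot

A 6-joint arm with a two-finger parallel gripper is mounted at the origin on the work surface. World frame = base frame: x ahead of the robot, y to its left, z up, the work surface at z = 0. Lengths are in m, angles in rad, forces in N, time in s.
With the tool pointing down it reaches from about 0.35 to 0.875 m from the base axis. Payload 4.2 kg.
Tool frame: the origin (TCP) lies at the very end of the fingers, on their centre line; the grasp point (between the pads) lies 19 mm behind it; z points along the fingers, y is the line along which they close (so a half turn about z gives the same grasp; the last joint's range is limited). The gripper opens to 87 mm and grips with 3 to 60 N. Pads are 19 mm wide; open, the fingers measure 117 mm over their backs; the gripper's body (75 mm by 190 mm) begins 51 mm behind the grasp point.
Start: joints at [1.371, 0.385, 0.008, 0, -1.194, -0.259], TCP at [0.277, 0.56, 0.223] pointing down, gripper open.
Joint ranges: [-3.14, 3.14], [-1.21, 2.06], [-1.07, 1.41], [-3.16, 2.05], [-2.99, -0.16], [-3.1, 3.1]. Speed limits (rad/s): [2.79, 2.79, 3.14, 3.14, 3.14, 3.14].

## Interface

Orientations are given as a unit quaternion [w, x, y, z].
In Python, from cell import robot, fingers, kinematics, imaging, job gives the robot as it stands. Calls block until the motion is done:
- robot.movep(position, orientation): joint-space move of the TCP to a pose.
- robot.move_linear(position, max_speed=0.15, frame=None, contact_N=None): straight line of the TCP; frame=None keeps the orientation; max_speed is the mean speed in m/s. With contact_N (N) it stops when the force on the tool has changed by that much, and returns True; else False.
- robot.goto_joints(angles): joint-space move.
- fingers.move_gripper(opening, f_grip=None): finger opening in m; f_grip is the grip in N (None keeps the last); returns when the fingers have stopped.
- robot.wait(seconds).
- kinematics.inverse_kinematics(position, orientation): joint angles nearest the present ones, or None.
- robot.get_state(): the state.
- imaging.grab_frame(name): name is "scene" or "top"; returns (picture, depth): 420x560x3 uint8, red, green, blue; 420x560 float32, m along the optical axis (not along the pixel's ray), 0 where there is no reading.
- imaging.camera_params(name): a dict with "fovy" (degrees; the focal length in pixels is half the picture's height over the tangent of half this angle, whatever the lens; pixels are square), "cx", "cy" (the principal point, pixels), "origin" and "orientation" of the camera in the world. Camera axes: x right, y down, z forward; pixel columns grow to the right and rows downward; lengths in m; the calibration is good to about 2 mm. A picture is of the moment at which its call begins. camera_params takes no time and is no camera call.
A pose or a line that the arm cannot do raises robot.MotionError and nothing moves.
- job.finish_job(): hands the job in; it is judged then, once.
The state is a dict: "time": time; "qpos": joint angles; "joint_vel": joint speeds; "tau": joint torques, N m; "ee_pos": TCP position; "tool_rot": TCP orientation; "contact_force": force on the tool from outside, world axes, zero at the start; "moment": the same for the moment, N m; "grip_width": finger opening in m; "grasp_force": force on a finger pad.
Only numpy, scipy, OpenCV 4.12 (cv2) and the standard library are available. Lean on these libraries where they do the work, as an engineer would, in place of code of your own. Each camera call takes 0.05 s, during which the arm holds its last target. There are 200 camera calls.

## Working session

There is one attempt and no reset: what is moved stays moved. The work goes in short steps, each a Python script; the robot and the scene stay as the last script left them, time stands still between calls to the robot, and variables do not carry over. Pictures are saved under pics/ and viewed, at most 14 in all, crops included, and the job is handed in when it is done.

```bash
ls; mkdir -p pics
python3 - <<'E'
from cell import robot, fingers, kinematics, imaging, job
import cv2,numpy as np
for n in ("scene","top"):
    p,d=imaging.grab_frame(n); print(n,imaging.camera_params(n),(d>0).mean(),d.min(),d.max())
    cv2.imwrite(f"pics/{n}0.png",p[:,:,::-1]); np.savez(f"pics/{n}0.npz",p=p,d=d)
s=robot.get_state();print(s)
E
```

```text
pics
scene {'fovy': 53.57409073170755, 'cx': 279.3894821448133, 'cy': 215.71695940928143, 'origin': array([ 0.91710145, -0.63819687,  1.19823165]), 'orientation': array([-0.3049952 ,  0.92864013,  0.19803013, -0.0734133 ])} 0.9960416666666667 0.0 3.300891
top {'fovy': 43.238917142468004, 'cx': 282.31545779742726, 'cy': 214.09526763717457, 'origin': array([0.47559322, 0.03265804, 1.47859162]), 'orientation': array([ 0.03608142, -0.70059835,  0.71205092, -0.02904429])} 0.9960671768707483 0.0 2.3626745
{'time': 0.1, 'qpos': array([ 1.37060564e+00,  3.85468568e-01,  6.76773065e-03, -4.52182635e-04,
       -1.19401126e+00, -2.58597593e-01]), 'joint_vel': array([ 2.41432433e-05, -2.47903663e-03,  3.22931728e-03,  2.56827430e-03,
       -1.50767046e-04,  1.03580460e-03]), 'tau': array([-3.59385012e-04, -3.91690671e+01,  1.87933463e+01,  4.23186690e+00,
        1.34119522e-02, -7.93192362e-05]), 'ee_pos': array([0.27653148, 0.55989025, 0.22157519]), 'tool_rot': array([ 9.63614020e-04,  9.73784906e-01, -2.27468670e-01, -1.82092541e-04]), 'contact_force': array([-0.17823269, -0.15978436, -0.16035588]), 'moment': array([-0.03591291,  0.02591615,  0.01167478]), 'grasp_force': 0.0, 'grip_width': 0.08689465709410106}
```

View pics/scene0.png

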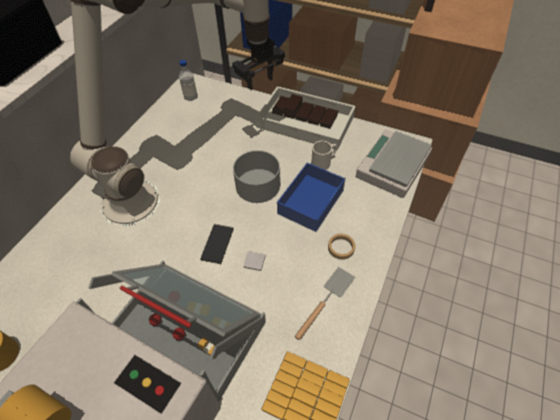

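View pics/top0.png

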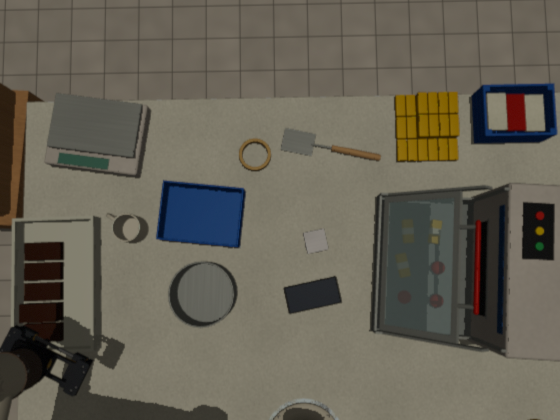

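The scene view shows the pot at (257,176), the tote at (312,196), the red handle from (122,289) to (188,325), and the pralines and bars behind the clear pane. The top view shows the tote at (201,214), the pot at (205,292), the handle at about (478,267), bars at about (408,230), (436,230) and (402,265), and pralines at about (437,267), (404,297) and (436,300).

```bash
cat > h.py <<'E'
import numpy as np, cv2
from scipy.spatial.transform import Rotation as R
from cell import robot, fingers, kinematics, imaging, job
def cam(n):
    c=imaging.camera_params(n); q=c['orientation']
    return R.from_quat(np.r_[q[1:],q[0]]).as_matrix(), np.array(c['origin']), 210/np.tan(np.radians(c['fovy'])/2), c['cx'], c['cy']
def rays(n,uv):
    M,o,f,cx,cy=cam(n); uv=np.atleast_2d(np.asarray(uv,float))
    return o, np.c_[(uv[:,0]-cx)/f,(uv[:,1]-cy)/f,np.ones(len(uv))]@M.T
def onplane(n,uv,z):
    o,d=rays(n,uv); return o+d*((z-o[2])/d[:,2])[:,None]
def tri(uva,uvb,a='top',b='scene'):
    """closest point of two rays, and the gap"""
    o1,d1=rays(a,uva); o2,d2=rays(b,uvb); d1,d2=d1[0],d2[0]
    s=np.linalg.lstsq(np.c_[d1,-d2],o2-o1,rcond=None)[0]; p,q=o1+s[0]*d1,o2+s[1]*d2
    return (p+q)/2, np.linalg.norm(p-q)
def project(n,P):
    M,o,f,cx,cy=cam(n); c=(np.atleast_2d(P)-o)@M; return np.c_[f*c[:,0]/c[:,2]+cx,f*c[:,1]/c[:,2]+cy]
def cloud(n,d,mask):
    v,u=np.nonzero(mask&(d>0)); o,r=rays(n,np.c_[u,v]); return o+r*d[v,u][:,None]
def hsv(p): return cv2.cvtColor(p,cv2.COLOR_RGB2HSV)
def red(p,smin=150,vmin=60):
    h=hsv(p); return ((h[...,0]<7)|(h[...,0]>173))&(h[...,1]>smin)&(h[...,2]>vmin)
def blue(p):
    h=hsv(p); return (h[...,0]>105)&(h[...,0]<130)&(h[...,1]>140)
def blobs(m,amin=8):
    k,l,s,c=cv2.connectedComponentsWithStats(m.astype(np.uint8))
    return [(s[i,4],c[i].round(1),l==i) for i in range(1,k) if s[i,4]>=amin]
def down(yaw):
    """tool pointing down, finger line (tool y) at angle yaw from world x"""
    y=np.array([np.cos(yaw),np.sin(yaw),0]); z=np.array([0,0,-1.]); q=R.from_matrix(np.c_[np.cross(y,z),y,z]).as_quat()
    return np.r_[q[3],q[:3]]
E
python3 - <<'E'
from h import *
np.set_printoptions(precision=4,suppress=True)
F={n:np.load(f'pics/{n}0.npz') for n in('top','scene')}
for n in F:
    p,d=F[n]['p'],F[n]['d']
    print(n)
    for a,c,m in blobs(red(p),20):
        P=cloud(n,d,m); r=cv2.minAreaRect(np.argwhere(m)[:,::-1].astype(np.float32))
        print(' red',a,c,r,np.median(P,0))
    for a,c,m in blobs(blue(p),300):
        P=cloud(n,d,m); print(' blue',a,c,np.median(P,0),np.percentile(P[:,2],[1,50,99]))
        T=P[P[:,2]>np.percentile(P[:,2],99)-.006]
        r=cv2.minAreaRect(T[:,:2].astype(np.float32)); print('   rim',r)
    # everything 0.095..0.115 high by depth
    P=cloud(n,d,np.ones(d.shape,bool))
    s=P[(abs(P[:,2]-.105)<.006)&(P[:,1]>-.05)&(P[:,0]<.75)&(P[:,0]>.2)]
    print(' z~.105', len(s), s.mean(0), cv2.minEnclosingCircle(s[:,:2].astype(np.float32)))
    s=P[(abs(P[:,2]-.26)<.006)]; print(' housing top',len(s),cv2.minAreaRect(s[:,:2].astype(np.float32)))
E
```

```text
top
 red 640 [515.6 111.7] ((515.5672607421875, 111.64310455322266), (36.23148727416992, 17.616605758666992), 86.633544921875) [ 0.8741 -0.5916  0.0666]
 red 58 [539.5 215.1] ((539.5, 215.0), (8.0, 7.0), 90.0) [ 0.5756 -0.5425  0.2683]
 red 481 [477. 267.] ((477.0357666015625, 267.0008544921875), (5.1175971031188965, 94.06857299804688), 1.3639276027679443) [ 0.4602 -0.3878  0.2892]
 blue 2301 [511.7 114.2] [ 0.8638 -0.577   0.0674] [0.0044 0.0674 0.096 ]
   rim ((0.8723330497741699, -0.5892185568809509), (0.14070524275302887, 0.1897943615913391), 0.010429071262478828)
 blue 4823 [200.5 213.6] [0.6163 0.274  0.0064] [-0.0018  0.0064  0.0734]
   rim ((0.6113818287849426, 0.265741765499115), (0.21882568299770355, 0.15779070556163788), 83.4356689453125)
 blue 503 [500.6 269.8] [ 0.4516 -0.4643  0.2268] [0.2117 0.2268 0.2425]
   rim ((0.44858184456825256, -0.46272069215774536), (0.0038902387022972107, 0.27689486742019653), 85.95701599121094)
 z~.105 354 [0.3971 0.2624 0.1045] ((0.39844539761543274, 0.2587880492210388), 0.08572234958410263)
 housing top 8798 ((0.47360116243362427, 0.002043
[... 484 characters left out ...]
25 -0.3679  0.0602]
 red 70 [159.2 389.9] ((159.0, 390.0), (8.0, 8.0), 90.0) [ 0.5755 -0.5402  0.2678]
 blue 734 [278.7  20.8] [-0.0553  1.4654 -0.0466] [-0.187  -0.0466  0.0315]
   rim ((-0.09731008112430573, 1.4435169696807861), (0.09152771532535553, 0.14950327575206757), 1.0584499835968018)
 blue 1307 [311.3 196.8] [0.6074 0.2856 0.0045] [-0.0018  0.0045  0.0708]
   rim ((0.6578965783119202, 0.20744672417640686), (0.20350393652915955, 0.0945192500948906), 46.0919075012207)
 z~.105 217 [0.4321 0.3332 0.1035] ((0.5546520948410034, 0.6390497088432312), 0.493611603975296)
 housing top 14218 ((0.5002022385597229, 0.2663552165031433), (2.109567165374756, 1.5974541902542114), 29.521320343017578)
```

Run:
```python
from h import *
np.set_printoptions(precision=4,suppress=True)
F={n:np.load(f'pics/{n}0.npz') for n in('top','scene')}
ends={}
for n in F:
    m=max((b for b in blobs(red(F[n]['p']),300) if 90<b[1][0]<500),key=lambda b:b[0])[2]
    m=cv2.morphologyEx(m.astype(np.uint8),cv2.MORPH_CLOSE,np.ones((3,3)))
    (c,wh,a)=cv2.minAreaRect(np.argwhere(m)[:,::-1].astype(np.float32))
    pts=np.argwhere(m)[:,::-1]; v=cv2.fitLine(pts.astype(np.float32),cv2.DIST_HUBER,0,.01,.01).ravel()
    t=(pts-v[2:])@v[:2]; e=[v[2:]+v[:2]*s for s in(t.min()-.5,t.max()+.5)]; ends[n]=sorted(e,key=lambda q:q[1]); print(n,e)
# top: small row = large x ; scene: larger row = larger x
A=tri(ends['top'][0],ends['scene'][1]); B=tri(ends['top'][1],ends['scene'][0])
print(A,B); print('mid',(A[0]+B[0])/2,'len',np.linalg.norm(A[0]-B[0]))
P=cloud('top',F['top']['d'],red(F['top']['p'])); 
# housing front edge, rows in x-range, z .25-.27
P=cloud('top',F['top']['d'],np.ones((420,560),bool))
s=P[(abs(P[:,2]-.26)<.004)&(P[:,1]<-.3)&(P[:,0]>.25)&(P[:,0]<.75)]
print('housing rect',len(s),cv2.minAreaRect(s[:,:2].astype(np.float32)), s.min(0),s.max(0))
h=(A[0]+B[0])/2
for q in [(h[0],h[1],h[2]-.019),(h[0],-.21,.33),(h[0],.03,.185)]:
    print(kinematics.inverse_kinematics(list(q),down(np.pi/2)))
```

```text
top [array([475.8085, 314.5206]), array([478.2136, 219.4799])]
scene [array([120.5653, 286.7529]), array([190.2367, 325.6022])]
(array([ 0.5669, -0.3961,  0.2866]), np.float64(0.0014919281123700137)) (array([ 0.3566, -0.3805,  0.2841]), np.float64(0.003208611277279629))
mid [ 0.4618 -0.3883  0.2854] len 0.21086743177237555
housing rect 7458 ((0.45418113470077515, -0.4693353772163391), (0.23220065236091614, 0.39880239963531494), 86.33450317382812) [ 0.25   -0.5966  0.256 ] [ 0.652  -0.3448  0.264 ]
[-0.4311  0.3215  0.0238  0.     -1.2731 -1.1397]
[-0.1063  0.1212 -0.0815  0.     -1.3681 -1.4645]
[ 0.4175  0.1415 -0.4307  0.     -0.9986 -1.9883]
```

```bash
cat >> h.py <<'E'
XM=np.array([-.067,-.9978,0]); YM=np.array([.9978,-.067,0]); HINGE=np.array([.4734,-.2155,.065]); YAW=np.arctan2(.9978,.067)
def handle(a):
    t=a+np.radians(50); return HINGE+.28*(np.cos(t)*XM+np.array([0,0,np.sin(t)]))
OFF=np.array([0,0,-.019])
def tomach(P):
    d=np.asarray(P)-HINGE; return np.c_[d@XM,d@YM,np.asarray(P)[...,2]] if np.ndim(d)>1 else np.array([d@XM,d@YM,P[2]])
def arc(a0,a1,n,v=.12):
    f0=robot.get_state()['contact_force']
    for a in np.linspace(a0,a1,n+1)[1:]:
        robot.move_linear(list(handle(a)+OFF),max_speed=v)
        s=robot.get_state(); print(f"a={a:.2f} t={s['time']:.1f} w={s['grip_width']:.4f} dz={s['ee_pos'][2]-(handle(a)+OFF)[2]:.4f}",'F',(s['contact_force']-f0).round(1))
E
python3 - <<'E'
from h import *
h=handle(.03); print(h)
p=robot.get_state()['ee_pos']
robot.move_linear([p[0],p[1],.36],max_speed=.3)
robot.movep(list(h+[0,0,.10]),list(down(YAW)))
fingers.move_gripper(.05,f_grip=20)
print(robot.move_linear(list(h+OFF),max_speed=.1,contact_N=15))
fingers.move_gripper(0,f_grip=20); s=robot.get_state(); print(s['time'],s['grip_width'],s['contact_force'],s['ee_pos'],s['grasp_force'])
E
```

```text
[ 0.4617778  -0.38858411  0.28479454]
False
7.0667 0.01116166991221874 [ 0.69079363  0.40197729 -0.46743173] [ 0.46174069 -0.38833318  0.26563718] 20.00003457069397
```

Gripped on the 12 mm bar (11.2 mm reading). Pulling down.

Run:
```python
from h import *
arc(.03,1.75,14)
robot.move_linear(list(handle(1.78)+OFF),max_speed=.05,contact_N=12)
s=robot.get_state(); print(s['contact_force'],s['ee_pos'],s['time'])
fingers.move_gripper(.04); robot.wait(.2)
p=robot.get_state()['ee_pos']; robot.move_linear([p[0],p[1],.40],max_speed=.25)
robot.movep([.45,.25,.42],list(down(YAW)))
for n in("scene","top"):
    p,d=imaging.grab_frame(n); cv2.imwrite(f"pics/{n}1.png",p[:,:,::-1]); np.savez(f"pics/{n}1.npz",p=p,d=d)
    c=p[160:380,350:560] if n=='top' else p[230:410,60:300]
    cv2.imwrite(f"pics/{n}1c.png",cv2.resize(c,None,fx=2.7,fy=2.7)[:,:,::-1])
    for a,c,m in blobs(red(p,110),30): print(n,a,c,np.median(cloud(n,d,m),0).round(3))
print(robot.get_state()['time'])
```

```text
a=0.15 t=7.5 w=0.0112 dz=0.0007 F [-0.4 -0.1  2. ]
a=0.28 t=7.9 w=0.0109 dz=0.0013 F [-1.6 -2.1  6.9]
a=0.40 t=8.4 w=0.0112 dz=0.0016 F [-0.7 -1.4  7.3]
a=0.52 t=8.8 w=0.0113 dz=0.0013 F [ 0.4 -0.3  9.7]
a=0.64 t=9.2 w=0.0113 dz=0.0009 F [0.4 1.  9.2]
a=0.77 t=9.7 w=0.0113 dz=0.0004 F [1.7 1.9 8. ]
a=0.89 t=10.1 w=0.0112 dz=-0.0001 F [2.8 1.4 6.3]
a=1.01 t=10.5 w=0.0114 dz=-0.0006 F [4.  1.8 3.3]
a=1.14 t=11.0 w=0.0113 dz=-0.0012 F [6.3 2.7 1.3]
a=1.26 t=11.4 w=0.0107 dz=-0.0016 F [ 7.5  1.9 -1.1]
a=1.38 t=11.8 w=0.0111 dz=-0.0019 F [ 8.1 -0.6 -3.3]
a=1.50 t=12.3 w=0.0113 dz=-0.0018 F [ 8.9 -0.7 -4.1]
a=1.63 t=12.7 w=0.0112 dz=-0.0017 F [10.3 -2.1 -4.2]
a=1.75 t=13.1 w=0.0107 dz=-0.0014 F [10.1 -2.3 -3.8]
[ 0.54706735 -1.62171351  1.45454397] [0.49209543 0.02937182 0.17876499] 13.35
scene 177 [248.8 204. ] [0.497 0.027 0.208]
scene 98 [173.8 296.2] [ 0.387 -0.277  0.06 ]
scene 110 [154.5 319.3] [ 0.376 -0.361  0.06 ]
scene 115 [178.5 333.5] [ 0.463 -0.369  0.059]
scene 86 [159. 390.] [ 0.575 -0.54   0.267]
top 667 [515.5 112. ] [ 0.873 -0.592  0.067]
top 61 [539.6 215.2] [ 0.575 -0.544  0.269]
top 394 [289.7 256.8] [0.49  0.029 0.209]
top 121 [438.3 267.3] [ 0.459 -0.365  0.062]
top 121 [404.3 296.6] [ 0.382 -0.272  0.062]
top 122 [436.6 300.5] [ 0.372 -0.358  0.062]
16.375
```

View pics/top1c.png

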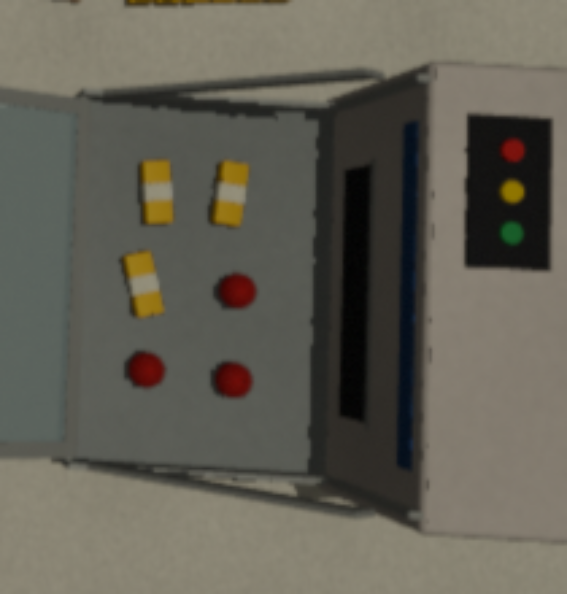

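View pics/scene1c.png

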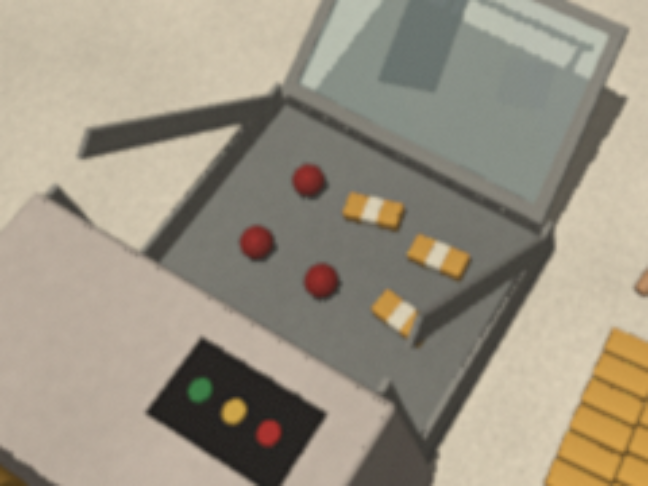

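The crops show the flap fully down. Three bars lie in the tray, at about (408,231), (435,231) and (403,265) in full top-image pixels. Three pralines lie at (438,267), (404,297) and (437,301).

```bash
cat >> h.py <<'E'
def find(n='top',fr=None):
    """bars: (centre,yaw of long axis,dims,z of top); balls: (centre, z of top) in the tray"""
    p,d=fr if fr else imaging.grab_frame(n)
    v,u=np.mgrid[0:420,0:560]; o,r=rays(n,np.c_[u.ravel(),v.ravel()]); W=o+r*d.ravel()[:,None]; m=tomach(W)
    ok=((m[:,0]>4)&0|(m[:,0]>.004)&(m[:,0]<.246)&(abs(m[:,1])<.174)&(m[:,2]>.015)&(m[:,2]<.08)).reshape(420,560)
    h=hsv(p); rd=red(p,110,40)&ok
    gold=(h[...,0]>13)&(h[...,0]<32)&(h[...,1]>110)&(h[...,2]>60)&ok
    g=cv2.morphologyEx(gold.astype(np.uint8),cv2.MORPH_CLOSE,cv2.getStructuringElement(cv2.MORPH_ELLIPSE,(11,11)))>0
    W=W.reshape(420,560,3); bars=[];balls=[]
    for a,c,mk in blobs(g,60):
        px=np.argwhere(mk)[:,::-1].astype(np.float32); z=np.median(W[mk][:,2])
        q=cv2.boxPoints(cv2.minAreaRect(px)); P=onplane(n,onpx(q),.048)[:,:2].astype(np.float32)
        (cx,cy),(w,hh),an=cv2.minAreaRect(P); an=np.radians(an)+(0 if w>hh else np.pi/2)
        bars.append((np.array([cx,cy]),an,(max(w,hh),min(w,hh)),z))
    for a,c,mk in blobs(rd,25): balls.append((onplane(n,c,.048)[0,:2],np.percentile(W[mk][:,2],95),c))
    return bars,balls
def onpx(q): return q
E
sed -i 's/(m\[:,0\]>4)&0|//' h.py
python3 - <<'E'
from h import *
np.set_printoptions(precision=4,suppress=True)
for n in('top','scene'):
    F=np.load(f'pics/{n}1.npz'); b,r=find(n,(F['p'],F['d'])); print(n)
    for c,an,wh,z in b: print(' bar',c,tomach(np.r_[c,z]),'yaw-YM',np.degrees(an-np.arctan2(YM[1],YM[0]))%180,wh,z)
    for c,z,px in r: print(' ball',c,tomach(np.r_[c,z]),z,px)
p,d=np.load('pics/top1.npz').values()
m=tomach(cloud('top',d,np.ones((420,560),bool))); s=m[(m[:,0]>.17)&(m[:,0]<.23)&(abs(m[:,1])<.15)]; print('floor z',np.median(s[:,2]))
E
```

```text
top
 bar [ 0.5578 -0.2918] [0.0705 0.0894 0.0502] yaw-YM 5.826162718012509 (0.06440847367048264, 0.029809854924678802) 0.05020781304932065
 bar [ 0.5549 -0.3649] [0.1436 0.0913 0.0499] yaw-YM 173.0242386085536 (0.06577759981155396, 0.029969554394483566) 0.049924618079534966
 bar [ 0.4661 -0.2748] [ 0.0597 -0.0034  0.0502] yaw-YM 15.128059409334837 (0.06486456841230392, 0.029599124565720558) 0.05023345229276921
 ball [ 0.4576 -0.3672] [ 0.1524 -0.0056  0.0681] 0.06809253427852176 [437.4 267.4]
 ball [ 0.3818 -0.2743] [ 0.0648 -0.0874  0.0684] 0.06844128292775997 [403.7 296.5]
 ball [ 0.3705 -0.3595] [ 0.1506 -0.093   0.0671] 0.0671089290240312 [435.9 300.3]
scene
 bar [ 0.5121 -0.2812] [0.063  0.043  0.0485] yaw-YM 175.00733187027234 (0.16414915025234222, 0.04525918513536453) 0.0484832137951583
 bar [ 0.5474 -0.363 ] [0.1422 0.0838 0.0493] yaw-YM 173.23289491958874 (0.04992077499628067, 0.028658675029873848) 0.049342847420734026
 ball [ 0.3815 -0.273 ] [ 0.0635 -0.0879  0.0668] 0.06680831181887925 [173.8 296.2]
 ball [ 0.3702 -0.3584] [ 0.1495 -0.0934  0.0657] 0.06573501380270194 [154.5 319.3]
 ball [ 0.4578 -0.366 ] [ 0.1513 -0.0055  0.0652] 0.06520137957327928 [178.5 333.5]
floor z 0.03074436000693881
```

```bash
cat >> h.py <<'E'
TOTE=np.array([.6114,.2657]); TY=np.array([.1143,.9934]); TX=np.array([.9934,-.1143]); POT=np.array([.3984,.2588])
ZS=.33
def over(xy,yaw,z=ZS):
    """joint move above xy, choosing the half turn nearer the present joints"""
    q0=robot.get_state()['qpos']; best=None
    for k in(0,np.pi,-np.pi):
        q=kinematics.inverse_kinematics([*xy,z],list(down(yaw+k)))
        if q is not None and (best is None or abs(np.array(q)-q0).max()<best[0]): best=(abs(np.array(q)-q0).max(),q)
    robot.goto_joints(list(best[1]))
def pick(xy,yaw,z,opening,f):
    fingers.move_gripper(opening,f_grip=f); over(xy,yaw); robot.move_linear([*xy,z+.06],max_speed=.25)
    hit=robot.move_linear([*xy,z],max_speed=.08,contact_N=8)
    fingers.move_gripper(0,f_grip=f); w0=robot.get_state()['grip_width']
    p=robot.get_state()['ee_pos']; robot.move_linear([p[0],p[1],z+.04],max_speed=.06); robot.move_linear([p[0],p[1],ZS],max_speed=.25)
    s=robot.get_state(); print('pick hit',hit,'z',p[2].round(4),'w',w0.round(4),s['grip_width'].round(4),'t',s['time']); return s['grip_width']
def place(xy,yaw,z,opening,cN=5):
    over(xy,yaw); robot.move_linear([*xy,z+.05],max_speed=.2); hit=robot.move_linear([*xy,z],max_speed=.05,contact_N=cN)
    robot.wait(.2); p=robot.get_state()['ee_pos']; fingers.move_gripper(opening); robot.wait(.2)
    robot.move_linear([*xy,z+.06],max_speed=.1); robot.move_linear([*xy,ZS],max_speed=.25)
    s=robot.get_state(); print('place hit',hit,p.round(4),'t',s['time'],s['contact_force'].round(1))
E
python3 - <<'E'
from h import *
print('mug',onplane('top',(130,228),.09))
TYAW=np.arctan2(TY[1],TY[0])
spots=[(TOTE-.062*TY,TYAW),(TOTE-.010*TY,TYAW),(TOTE+.060*TY,TYAW-np.pi/2)]
for xy,yw in spots:
    bars,_=find(); print(len(bars))
    if not bars: break
    c,an,wh,z=min(bars,key=lambda b:tomach(np.r_[b[0],0])[0]); m=tomach(np.r_[c,z]); print(m,np.degrees(an),wh,z)
    assert abs(z-.05)<.004 and abs(wh[0]-.064)<.008 and abs(wh[1]-.028)<.006
    yaw=an+np.pi/2
    if m[0]>.12: yaw=YAW; c=c-.008*XM[:2]
    w=pick(c,yaw,.037,.056,15)
    if not .02<w<.034: print('missed'); break
    place(xy,yw,.015,.040)
    if xy is spots[0][0]:
        p,d=imaging.grab_frame('scene'); cv2.imwrite('pics/s2.png',p[:,:,::-1])
E
```

```text
mug [[0.57393745 0.44717187 0.09      ]]
3
[ 0.05968062 -0.00333878  0.0505695 ] 11.037729263305664 (0.06484096497297287, 0.029460256919264793) 0.05056950214635347Traceback (most recent call last):
  File "<stdin>", line 12, in <module>
  File "h.py", line 75, in pick
    s=robot.get_state(); print('pick hit',hit,'z',p[2].round(4),'w',w0.round(4),s['grip_width'].round(4),'t',s['time']); return s['grip_width']
                                                                    ^^^^^^^^
AttributeError: 'float' object has no attribute 'round'
```

```bash
sed -i "s/w0.round(4),s\['grip_width'\].round(4)/round(w0,4),round(s['grip_width'],4)/" h.py
python3 - <<'E'
from h import *
TYAW=np.arctan2(TY[1],TY[0])
spots=[(TOTE-.062*TY,TYAW),(TOTE-.010*TY,TYAW),(TOTE+.060*TY,TYAW-np.pi/2)]
s=robot.get_state(); print(s['grip_width'],s['ee_pos'],s['time']); assert .02<s['grip_width']<.034
place(*spots[0],.015,.040)
p,d=imaging.grab_frame('scene'); cv2.imwrite('pics/s2.png',p[:,:,::-1])
for xy,yw in spots[1:]:
    bars,_=find(); print(len(bars))
    if not bars: break
    c,an,wh,z=min(bars,key=lambda b:tomach(np.r_[b[0],0])[0]); m=tomach(np.r_[c,z]); print(m,np.degrees(an),wh,z)
    assert abs(z-.05)<.004 and abs(wh[0]-.064)<.008 and abs(wh[1]-.028)<.006
    yaw=an+np.pi/2
    if m[0]>.12: yaw=YAW; c=c-.008*XM[:2]
    w=pick(c,yaw,.037,.056,15)
    if not .02<w<.034: print('missed'); break
    place(xy,yw,.015,.040)
over([.40,.05],YAW); p,d=imaging.grab_frame('top'); cv2.imwrite('pics/t2.png',p[:,:,::-1])
E
```

```text
0.027601135652482792 [ 0.46544601 -0.27443183  0.32824245] 23.5333
place hit False [0.6045 0.2042 0.0154] t 30.8417 [ 0.7 -0.5 -0.5]
2
[0.07053335 0.08937038 0.04965435] 1.7135999202728271 (0.06431084871292114, 0.029983200132846832) 0.04965434688363313
pick hit False z 0.0372 w 0.0279 0.0278 t 37.9333
place hit False [0.6104 0.2559 0.0154] t 45.4167 [ 0.6  0.3 -0.2]
1
[0.14354413 0.09114912 0.05086357] 169.1828155517578 (0.06537415087223053, 0.02996881492435932) 0.0508635665749575
pick hit False z 0.0374 w 0.0281 0.0279 t 52.85
place hit False [0.6184 0.3254 0.0154] t 60.7833 [ 0.7 -0.5 -0.7]
```

View pics/t2.png

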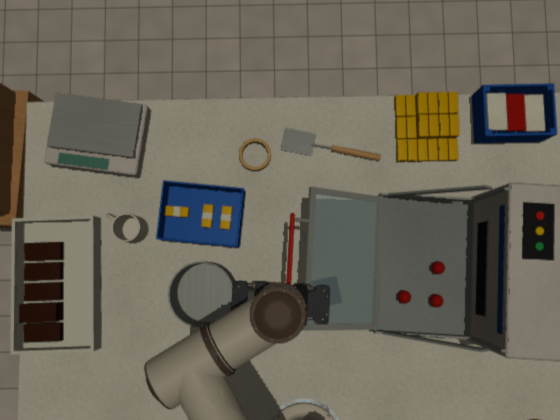

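All three bars are in the tote, at (177,211), (207,215) and (226,217), and three pralines are left. The gripper's body can't go below the pot rim, so I'll grip the pralines at the fingertips to let go as low as possible.

Run:
```python
from h import *
_,balls=find(); print(len(balls))
c,z,_=min(balls,key=lambda b:tomach(np.r_[b[0],0])[0]); m=tomach(np.r_[c,z]); print(m)
w=pick(c,YAW,.0425,.06,10); s=robot.get_state(); print(w,s['grasp_force'])
if .028<w<.039:
    place(POT+[-.04,0],YAW,.038,.055,4)
    over([.45,.05],YAW); p,d=imaging.grab_frame('top')
    for a,cc,mk in blobs(red(p,110,40),20):
        P=np.median(cloud('top',d,mk),0)
        if P[1]>.1: print('pot ball',a,P,onplane('top',cc,.023)-np.r_[POT,0])
    P=cloud('top',d,np.ones(d.shape,bool)); s=P[(abs(P[:,2]-.105)<.006)&(np.hypot(*(P[:,:2]-POT).T)<.1)]
    print('pot',cv2.minEnclosingCircle(s[:,:2].astype(np.float32)))
    cv2.imwrite('pics/t3.png',cv2.resize(p[220:360,130:330],None,fx=3,fy=3)[:,:,::-1])
```

```text
3
[ 0.06484092 -0.08769225  0.06777603]
pick hit False z 0.0426 w 0.0351 0.0354 t 68.6
0.035359546244804446 10.00002309679985
place hit False [0.3585 0.259  0.0383] t 75.9333 [-0.2  1.3  0.2]
pot ((0.40749120712280273, 0.2628785967826843), 0.08384194225072861)
```

View pics/t3.png

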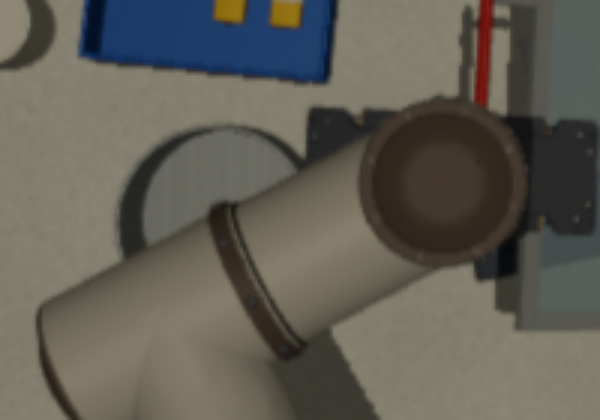

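The arm hides the near part of the pot. I'll look again while picking the next praline, with the arm over the tray.

```bash
cat >> h.py <<'E'
def potview(name=None):
    p,d=imaging.grab_frame('top')
    P=cloud('top',d,np.ones(d.shape,bool)); s=P[(abs(P[:,2]-.105)<.006)&(np.hypot(*(P[:,:2]-POT).T)<.1)]
    print('pot',cv2.minEnclosingCircle(s[:,:2].astype(np.float32))); out=[]
    for a,cc,mk in blobs(red(p,80,30),15):
        q=onplane('top',cc,.023)[0,:2]-POT
        if np.hypot(*q)<.085: out.append(q); print('pot ball',a,cc,q.round(4),'top z',np.percentile(cloud('top',d,mk)[:,2],90).round(3))
    if name: cv2.imwrite(name,cv2.resize(p[220:360,130:330],None,fx=3,fy=3)[:,:,::-1])
    return out
E
python3 - <<'E'
from h import *
_,balls=find(); print(len(balls))
c,z,_=max(balls,key=lambda b:tomach(np.r_[b[0],0])[1]); m=tomach(np.r_[c,z]); print(m)
assert abs(m[1])<.06
over(c,YAW+np.pi/2); potview('pics/t4.png')
w=pick(c,YAW+np.pi/2,.0425,.06,10); print(w)
E
```

```text
2
[ 0.15321867 -0.00556141  0.06804411]
pot ((0.39875176548957825, 0.25895923376083374), 0.08554331213235855)
pot ball 132 [206.  307.4] [-0.0395 -0.0012] top z 0.041
pick hit False z 0.0427 w 0.0352 0.0351 t 83.6833
0.03513966586848639
```

View pics/t4.png

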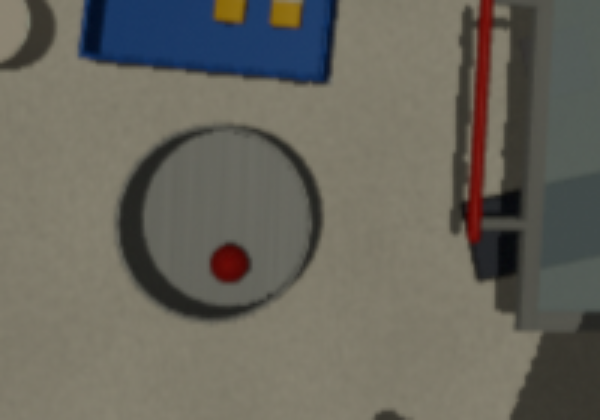

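The first praline rests at the release spot and the pot hasn't moved. The second one is in the gripper.

Run:
```python
from h import *
place(POT+[.04,0],YAW,.038,.055,4)
_,balls=find(); print(len(balls))
c,z,_=balls[0]; m=tomach(np.r_[c,z]); print(m)
c=c-.015*XM[:2]; over(c,YAW); potview()
w=pick(c,YAW,.0425,.078,10); print(w)
if .028<w<.039:
    potview(); place(POT+[0,.035],YAW,.038,.045,4)
    over([.45,-.25],YAW,.42); potview('pics/t5.png'); print([len(x) for x in find()])
```

```text
place hit False [0.4385 0.259  0.0383] t 91.3333 [-0.3  0.4 -1.2]
1
[ 0.1508437  -0.0929859   0.06707165]
pot ((0.39878982305526733, 0.25882962346076965), 0.08549392223358154)
pot ball 123 [205.7 278.6] [ 0.0383 -0.0006] top z 0.042
pot ball 132 [206.  307.4] [-0.0395 -0.0012] top z 0.042
pick hit False z 0.0425 w 0.0353 0.0351 t 99.2833
0.03507092715497167
pot ((0.3987181484699249, 0.25899195671081543), 0.08528026938438416)
pot ball 122 [205.7 278.6] [ 0.0383 -0.0006] top z 0.042
pot ball 131 [205.9 307.4] [-0.0395 -0.0009] top z 0.042
place hit False [0.3984 0.2937 0.0382] t 106.875 [ 0.2  0.1 -0.4]
pot ((0.398718923330307, 0.260852187871933), 0.08504065126180649)
pot ball 128 [205.2 278.6] [0.0383 0.0008] top z 0.042
pot ball 131 [192.8 293.3] [-0.0009  0.0347] top z 0.041
pot ball 132 [205.3 307.4] [-0.0394  0.0007] top z 0.041
[0, 0]
```

View pics/t5.png

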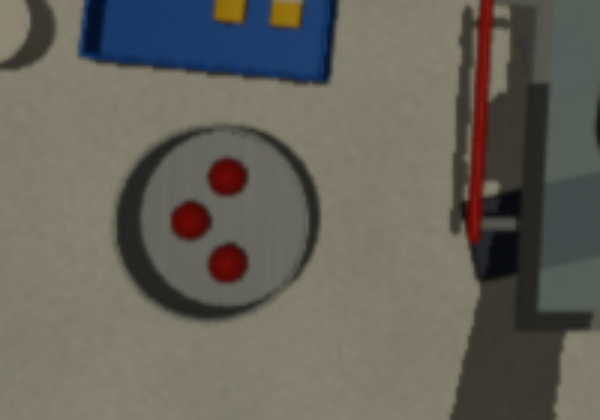

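All three pralines are in the pot and the tray is empty. Closing the flap.

Run:
```python
from h import *
h=handle(1.755); print(h)
fingers.move_gripper(.04,f_grip=20); over(h[:2],YAW,.36)
print(robot.move_linear(list(h+OFF),max_speed=.15,contact_N=15))
fingers.move_gripper(0,f_grip=20); print(robot.get_state()['grip_width'])
arc(1.755,0,15)
print(robot.move_linear(list(handle(-.025)+OFF),max_speed=.03,contact_N=15)); s=robot.get_state(); print(s['contact_force'],s['ee_pos']-handle(0)-OFF)
```

```text
[0.48973659 0.02779323 0.20264846]
False
0.01129341833715458
a=1.64 t=112.9 w=0.0110 dz=0.0008 F [-0.9  2.1  3.8]
a=1.52 t=113.3 w=0.0113 dz=0.0012 F [-2.7  1.4  5.9]
a=1.40 t=113.7 w=0.0113 dz=0.0016 F [-4.3  2.5  8.1]
a=1.29 t=114.1 w=0.0116 dz=0.0022 F [-4.1  1.3  8.7]
a=1.17 t=114.6 w=0.0111 dz=0.0023 F [-3.7 -0.1  8.1]
a=1.05 t=115.0 w=0.0112 dz=0.0019 F [-2.2 -3.4  6.7]
a=0.94 t=115.4 w=0.0114 dz=0.0015 F [-2.6 -5.6  5.2]
a=0.82 t=115.8 w=0.0113 dz=0.0007 F [-1.9 -5.9  2.6]
a=0.70 t=116.3 w=0.0112 dz=-0.0002 F [-2.5 -7.1  0.5]
a=0.58 t=116.7 w=0.0110 dz=-0.0009 F [-4.  -7.4 -0.9]
a=0.47 t=117.1 w=0.0113 dz=-0.0014 F [-2.5 -7.4 -2.8]
a=0.35 t=117.5 w=0.0113 dz=-0.0017 F [-2.7 -7.  -2.5]
a=0.23 t=118.0 w=0.0114 dz=-0.0019 F [-2.8 -8.4 -2.8]
a=0.12 t=118.4 w=0.0109 dz=-0.0022 F [-3.1 -6.8 -3.9]
a=0.00 t=118.8 w=0.0110 dz=-0.0019 F [-2.4  0.4 -1.8]
True
[-0.09548746  2.87807629  4.11788725] [-0.00101327  0.00265707 -0.00208787]
```

Run:
```python
from h import *
for k in range(2):
    p=robot.get_state()['ee_pos']; t=np.radians(50); d=.012*(np.sin(t)*XM+np.array([0,0,-np.cos(t)]))
    print(robot.move_linear(list(p+d),max_speed=.03,contact_N=20)); s=robot.get_state(); print(s['ee_pos']-p,s['contact_force'])
fingers.move_gripper(.035); robot.wait(.2)
p=robot.get_state()['ee_pos']; robot.move_linear([p[0],p[1],.42],max_speed=.2)
over([.30,-.1],YAW,.42)
for n in('top','scene'):
    p,d=imaging.grab_frame(n); cv2.imwrite(f'pics/{n}6.png',p[:,:,::-1])
    for a,c,m in blobs(red(p),100): print(n,a,c,np.median(cloud(n,d,m),0).round(4))
print(robot.get_state()['time'])
```

```text
True
[-1.68554238e-06  8.93241353e-05 -1.81135029e-05] [0.21026696 2.51469181 4.03693182]
True
[-5.22421463e-05  6.48844991e-05 -2.59892006e-05] [0.41986521 1.8302886  4.60112261]
top 641 [515.6 111.8] [ 0.8743 -0.5906  0.0668]
top 491 [478.6 267.2] [ 0.4579 -0.3926  0.2852]
top 111 [205.2 278.5] [0.4363 0.2572 0.0375]
top 110 [192.8 293.2] [0.399  0.2904 0.0374]
top 114 [205.4 307.6] [0.3591 0.2571 0.0372]
scene 363 [156.5 309.7] [ 0.4741 -0.3939  0.2835]
122.75
```

View pics/scene6.png

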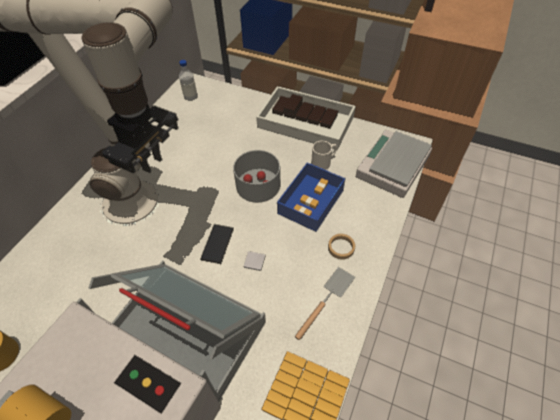

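View pics/top6.png

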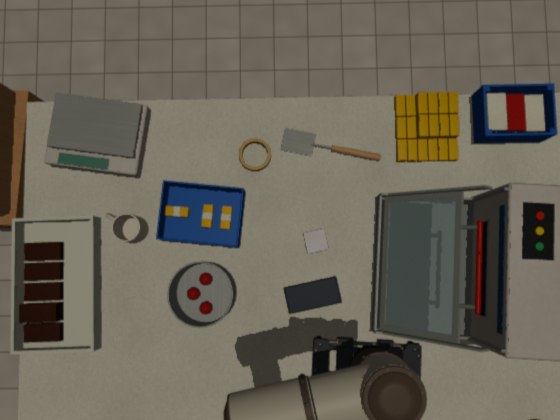

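The flap is shut: the handle top reads z = 0.285, so its centre is near the 0.2795 expected when shut, and the stop was felt. The tray is empty, with three bars in the tote, three pralines in the pot, and the bystanders where they were.

```bash
python3 -c "
from cell import job; print(job.finish_job())"
```

```text
the job is handed in; nothing more can be done
None
```

I handed the job in at about 123 s: flap pulled fully down, all three bars put in the tote, all three pralines let go about 20 mm above the pot's floor, and the flap pushed shut to its stop; the pot shifted about 2 mm, and the bystanders look unmoved.

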